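# Load the dry-bath heater and switch it on

### The job

Get the dry-bath heater going: first push the aluminium block across the hot plate until it sits square and flush against both steel stops, then lower (do not drop) the medium-sized capped vial from the bench into the block's one wide well so that it stands on the bottom, and only then flip the toggle on the heater's panel all the way over to on. The block must still be flush against both stops at the end, and the other glassware and the spatula stay where they are.

Things in the scene. Friction and masses are not known exactly. Their poses are not given: they have to be found in the camera images.
- heater: White dry-bath heater fixed to the bench, 210 (x) x 280 (y) x 60 mm; position and yaw vary. Origin: centre of its underside at bench level; x towards its rear, y towards its control panel, z up. Its dark flat hot plate, 50 mm above the bench, covers x -100 to +100, y -140 to +50 mm and is open on the -x and -y sides. The white panel (y +55 to +139, 60 mm above the bench) carries the toggle.
- rear_stop (a point): Rear stop: straight steel bar along the heater's y at the hot plate's rear, 8 mm thick, standing 14 mm above the plate, from y = -129 to +46 mm in the heater's frame. This point: middle of its face that looks to -x, at plate height; (85, -42, 50) mm in the heater's frame.
- side_stop (a point): Side stop: like bar along the heater's x between hot plate and panel, from x = -60 to +85 mm. This point: middle of its face that looks to -y, at plate height; (12, 42, 50) mm in the heater's frame.
- seat (a point): Point on the hot plate's surface, 50 mm above the bench, where the block's origin lies when the block touches both stops; fixed to the heater at (35, 2, 50) mm in its frame, same axes as the heater.
- block: Loose aluminium block, 100 (x) x 80 (y) x 40 mm high, 0.5 to 0.8 kg on the hot plate, up to 0.25 rad askew and 20 to 55 mm from each stop. Origin: centre of its underside; x roughly along the heater's x. A push of 2 to 8 N slides it; its +x face belongs on the rear stop, its +y face on the side stop. On top: one wide well (30 mm) to -x, six narrow ones (13 mm) to +x.
- well_floor (a point): Centre of the floor of the block's wide well, 12 mm above the block's underside and 28 mm below its top, at (-20, 0, 12) mm in the block's frame.
- vial: The medium vial: amber glass cylinder 25 mm in diameter with a black cap (22 mm across, 16 mm high), 84 mm tall in all, straight glass wall up to 65 mm, 50 to 80 g. It stands upright on the bench; its place may be exchanged with that of the slim vial or the jar. Origin: centre of its underside; z up. In the well it stands out 56 mm above the block's top.
- switch (a joint): Angle of the toggle in rad: 0 is off (leaning 0.5 rad from upright to the heater's -x side), 1.0 is fully on, at its end stop (0.5 rad to +x); more than 0.85 counts as on. It starts between 0 and 0.15, turns with little force (1 to 2 N at its ball) and stays by friction where it is left.
- switch_pivot (a point): Point on the toggle's axis, which lies along the heater's y, 82 mm above the bench; (0, 100, 82) mm in the heater's frame. It is in a grey housing 70 (x) x 50 (y) mm whose top is 85 mm above the bench.
- switch_tip (a point): Centre of the steel ball (26 mm across) at the end of the toggle's rod (10 mm thick), 60 mm from the pivot; it moves with the toggle: about 135 mm above the bench when off or on, 142 mm halfway, and 29 mm to the heater's -x (off) or +x (on) of the pivot.
- slim_vial: Bystander: slim amber vial, 16 mm in diameter, 100 mm tall, black cap. Origin: centre of its underside.
- jar: Bystander: squat amber jar, 44 mm in diameter, 55 mm tall, black cap. Origin: centre of its underside.
- beaker: Bystander: open glass beaker, 72 mm across, 85 mm tall. Origin: centre of its underside.
- flask: Bystander: conical glass flask, 76 mm across, 115 mm tall. Origin: centre of its underside.
- spatula: Bystander: steel spatula, 170 mm long, lying on the bench. Origin: under its middle.

How it is judged:
By the outcome, as a careful person would: the job done as asked, in the order asked, and still so for the second after the job is handed in, with the robot touching nothing.
It also fails if it takes over 66 s, if anything falls off the work surface, if the arm or the gripper's body presses on something with over 40 N, if the wrist force passes 120 N, or if a joint passes its speed limit or range.

### The arm

A 6-joint arm with a two-finger parallel gripper is mounted at the origin on the work surface. World frame = base frame: x ahead of the robot, y to its left, z up, the work surface at z = 0. Lengths are in m, angles in rad, forces in N, time in s.
With the tool pointing down it reaches from about 0.275 to 0.825 m from the base axis. Payload 5.2 kg.
Tool frame: the origin (TCP) lies at the very end of the fingers, on their centre line; the grasp point (between the pads) lies r.tcp_to_grasp behind it (r.tcp_to_grasp is the distance from the TCP to the grasp point, in m); z points along the fingers, y is the line along which they close (so a half turn about z gives the same grasp; the last joint's range is limited). The gripper opens to 93 mm and grips with 3 to 60 N. Pads are 15 mm wide; open, the fingers measure 128 mm over their backs; the gripper's body (75 mm by 188 mm) begins 65 mm behind the grasp point.
Start: joints at [-1.436, 0.259, 1.535, -0, 1.348, -0.203], TCP at [0.182, -0.519, 0.219] pointing down, gripper open.
Joint ranges: [-3.14, 3.14], [-0.91, 2.08], [0.19, 2.58], [-1.22, 4.36], [0.22, 2.71], [-3.12, 3.12]. Speed limits (rad/s): [2.57, 2.57, 3.14, 3.14, 3.14, 3.14].

### API

Orientations are given as a rotation vector (axis times angle).
In Python, from workcell import r gives the robot as it stands. The module is installed in compiled form; this text tells all that it offers.
- The arm moves only by the shell command python3 -m crank 'ROWS'. ROWS is text: rows parted by semicolons, each of 7 numbers parted by spaces: the turn, a rotation vector about the tool's x, y, z in rad, then the shift along the tool's x, y, z in mm, then the finger opening in mm, from 0 to 93. In form: wx wy wz x y z grip; .... A call has 1 to 20 rows; each row is the pose to reach, as a shift and turn from the pose commanded when the call began, along the tool's axes at that moment; what a row does not reach only later rows make up. A row lasts 1/8 s, in which the tool goes at most 62.5 mm and 10.7 degrees, less where a joint would pass 70% of its speed; a pose out of reach is approached as far as the arm can. A call with a gripper value outside its range is refused whole. The fingers move at their own pace and stop on an object; the grip force is fixed at half the most. Time passes only in rows, so rows that repeat a pose let the fingers close. It gives the time, the measured TCP pose, the force, the opening and the grip force at its end, in the units of the state.
- r.read_state(): the state, without advancing time (a new reading comes with each control period).
- r.grab_frame(name): name is "side" or "top"; returns a dict with "pixels" (400x640x3 uint8, red, green, blue), "mtx" (3x3 intrinsics, pixels), "k1" (the pictures are not rectified: a ray, as slopes to the right and down, at radius r is drawn at 1 + k1 r^2 times it, then the intrinsics apply), "world_from_camera" (4x4, takes a point from camera to world coordinates). Camera axes: x right, y up, looking along -z (the intrinsics and any distortion apply to the point x, -y, -z); pixel columns grow to the right and rows downward; lengths in m; the calibration is good to about 2 mm. A picture is of the moment at which its call begins. There is no depth.
- r.close_job(): hands the job in; it is judged then, once.
Trained networks look in a picture, given as the dict that the camera call returned (one of the last four; its "shot" number tells which), for a name from the list of things; names that differ only in an ending like _2 or _b are one class to them, and where a whole thing is asked for, a point or a joint stands for the part that bears it (a point fixed in the world has none). Each returns a list of dicts, best first, with "conf" (0 to 1); they miss things now and then, are a little off and sometimes report something else, mostly with a low value. They report only what shows in the picture. A call takes as long as a camera call.
- r.spot_in(label, picture): "rect" ([left, top, width, height] in pixels, round what is visible of it).
- r.outline_of(label, picture): "region" (400x640 bool, what is visible of it) and "rect" ([left, top, width, height] in pixels, round what is visible of it).
- r.mark_of(label, picture): "pixel" ([column, row] in pixels: a listed point, or the origin of a listed thing).
The state is a dict: "time": time; "joint_positions": joint angles; "dq": joint speeds; "effort": joint torques, N m; "position": TCP position; "eef_rot": TCP orientation; "ft_force": force on the tool from outside, world axes, zero at the start; "torque": the same for the moment, N m; "width": finger opening in m; "grip_force": force on a finger pad.
Only numpy, scipy, OpenCV 4.12 (cv2) and the standard library are available. Lean on these libraries where they do the work, as an engineer would, in place of code of your own. Each camera call takes 0.05 s, during which the arm holds its last target. There are 200 camera calls.

## Working session

There is one attempt and no reset: what is moved stays moved. The work goes in short steps, Python scripts to look and compute and a shell command to move; the robot and the scene stay as the last step left them, time stands still between calls to the robot, and variables do not carry over. Pictures are saved under pics/ and viewed, at most 10 in all, crops included, and the job is handed in when it is done.

```bash
mkdir -p pics; cat > h.py <<'E'
import numpy as np, cv2
from workcell import r
from scipy.spatial.transform import Rotation as R
def ray(f,p):
    m=f["mtx"];k=f["k1"]
    d=np.array([(p[0]-m[0,2])/m[0,0],(p[1]-m[1,2])/m[1,1]]);u=d.copy()
    for _ in range(20): u=d/(1+k*(u@u))
    T=f["world_from_camera"]
    return T[:3,3],T[:3,:3]@np.array([u[0],-u[1],-1])
def atz(f,p,z):
    o,d=ray(f,p);return o+d*(z-o[2])/d[2]
def tri(f1,p1,f2,p2):
    A=[];b=[]
    for f,p in((f1,p1),(f2,p2)):
        o,d=ray(f,p);d=d/np.linalg.norm(d);P=np.eye(3)-np.outer(d,d);A.append(P);b.append(P@o)
    return np.linalg.lstsq(np.vstack(A),np.hstack(b),rcond=None)[0]
def proj(f,X):
    T=np.linalg.inv(f["world_from_camera"]);c=T[:3,:3]@np.array(X)+T[:3,3]
    u=np.array([c[0],-c[1]])/-c[2];u=u*(1+f["k1"]*(u@u));m=f["mtx"]
    return np.array([m[0,0]*u[0]+m[0,2],m[1,1]*u[1]+m[1,2]])
def save(f,n,crop=None,s=1):
    im=f["pixels"][:,:,::-1]
    if crop: a,b,c,d=crop;im=im[b:d,a:c]
    cv2.imwrite("pics/"+n,cv2.resize(np.ascontiguousarray(im),None,fx=s,fy=s))
def to_tool(X):
    "world shift -> tool axes, mm, from measured pose"
    s=r.read_state();return R.from_rotvec(s["eef_rot"]).inv().apply(np.array(X)-s["position"])*1000
E
cat > m.py <<'E'
from h import *
np.set_printoptions(precision=4,suppress=True)
t=r.grab_frame("top");s=r.grab_frame("side");save(t,"t0.png");save(s,"s0.png")
for f,n in((t,"top"),(s,"side")): print(n,f["world_from_camera"][:3,3])
Z=dict(heater=0,rear_stop=.05,side_stop=.05,seat=.05,block=.05,well_floor=.062,vial=0,switch_pivot=.082,switch_tip=.135,slim_vial=0,jar=0,beaker=0,flask=0,spatula=0)
for k,z in Z.items():
    a=r.mark_of(k,t);b=r.mark_of(k,s)
    for n,f,q in(("t",t,a),("s",s,b)):
        for e in q[:2]: print(k,n,round(e["conf"],2),np.round(e["pixel"]),atz(f,e["pixel"],z)[:2])
    if a and b: print("   tri",tri(t,a[0]["pixel"],s,b[0]["pixel"]))
print(r.tcp_to_grasp,r.read_state())
E
python3 m.py
```

```text
top [0.3128 0.0309 1.418 ]
side [ 0.5297 -0.727   0.9876]
heater t 0.88 [291. 209.] [0.5576 0.0864]
rear_stop t 0.89 [299. 170.] [0.6589 0.0615]
rear_stop s 0.87 [354. 211.] [0.6574 0.0677]
   tri [0.6566 0.0613 0.0577]
side_stop t 0.64 [272. 204.] [0.5623 0.1346]
side_stop s 0.6 [323. 192.] [0.5653 0.1485]
   tri [0.5622 0.134  0.0646]
seat t 0.69 [287. 193.] [0.5935 0.0954]
seat s 0.65 [336. 202.] [0.6057 0.1057]
seat s 0.41 [318. 176.] [0.5498 0.2169]
   tri [0.5985 0.096  0.0584]
block t 0.63 [306. 202.] [0.5672 0.042 ]
block t 0.27 [418. 196.] [ 0.5799 -0.2642]
block s 0.75 [324. 221.] [0.5661 0.0283]
   tri [0.5684 0.0418 0.034 ]
well_floor t 0.69 [309. 213.] [0.5359 0.0359]
well_floor s 0.63 [314. 215.] [0.5367 0.0422]
well_floor s 0.61 [316. 151.] [0.5445 0.3294]
   tri [0.5357 0.0361 0.0691]
vial t 0.46 [402. 253.] [ 0.4282 -0.2231]
vial s 0.47 [272. 308.] [ 0.4221 -0.2251]
   tri [ 0.4251 -0.224  -0.0004]
switch_pivot t 0.6 [251. 213.] [0.5343 0.1897]
switch_pivot s 0.87 [317. 172.] [0.5466 0.2052]
switch_pivot s 0.66 [270. 309.] [ 0.4276 -0.2702]
   tri [0.5393 0.1894 0.09
[... 547 characters left out ...]
. 154.] [0.414  0.3862]
   tri [0.4166 0.3719 0.013 ]
spatula t 0.78 [182. 213.] [0.5504 0.3935]
spatula s 0.7 [314. 155.] [0.5387 0.3799]
spatula s 0.62 [324. 195.] [0.5702 0.1802]
   tri [ 0.5454  0.3946 -0.0106]
0.0188 {'time': 1.5, 'joint_positions': array([-1.4358,  0.2586,  1.535 ,  0.    ,  1.348 , -0.2028]), 'dq': array([ 0.0006, -0.0015, -0.0009, -0.0003,  0.0001,  0.0014]), 'effort': array([  0.0001, -43.7198, -28.4305,   0.0719,   0.0312,   0.    ]), 'position': array([ 0.1823, -0.5189,  0.2186]), 'eef_rot': array([-3.0968, -0.5281, -0.    ]), 'ft_force': array([ 0.1495, -0.2897, -0.1525]), 'torque': array([0.0127, 0.0033, 0.0201]), 'grip_force': 0.0, 'width': 0.09285211852877095}
```

```bash
python3 - <<'E'
import cv2
a=cv2.imread("pics/t0.png");b=cv2.imread("pics/s0.png")
cv2.imwrite("pics/t0c.png",cv2.resize(a[120:290,150:470],(800,425),interpolation=cv2.INTER_CUBIC))
cv2.imwrite("pics/s0c.png",cv2.resize(b[120:370,220:420],(480,600),interpolation=cv2.INTER_CUBIC))
E
```

```text
(no output)
```

View pics/t0c.png

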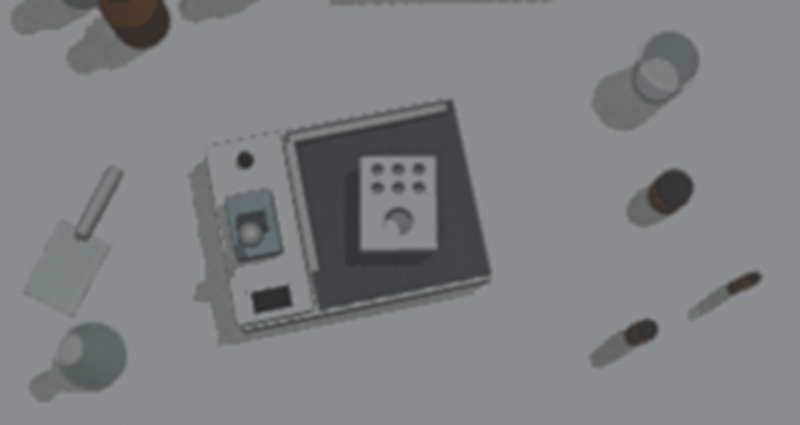

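View pics/s0c.png

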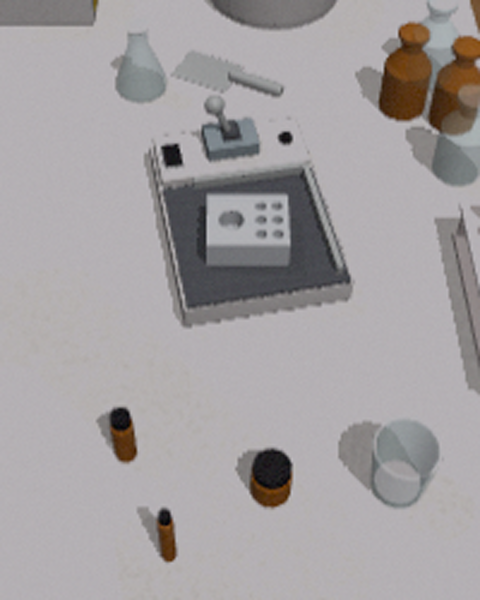

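Both views agree: the heater is yawed about +0.19 rad, with the toggle leaning to -x at top (250,213). The block sits at top ~(309,200), nearly square to the world axes. The medium vial is the left one at side ~(270,305). Next I fit silhouettes to get better poses.

```bash
cat > fit.py <<'E'
from h import *
from scipy.optimize import minimize
np.set_printoptions(precision=4,suppress=True)
HE=[(x,y,z) for x in(-.105,.105) for y,z in((-.14,0),(-.14,.05),(.14,0),(.14,.06),(.055,.06))]
BL=[(x,y,z) for x in(-.05,.05) for y in(-.04,.04) for z in(.05,.09)]
def hullmask(f,M,p,S=4):
    c,s=np.cos(p[2]),np.sin(p[2])
    q=np.array([proj(f,(p[0]+c*x-s*y,p[1]+s*x+c*y,z)) for x,y,z in M])
    h=cv2.convexHull(((q+.5)*S*16).astype(np.int32))
    m=np.zeros((400*S,640*S),np.uint8);cv2.fillConvexPoly(m,h,1,shift=4);return m>0
def fit(f,name,M,p0):
    o=r.outline_of(name,f)
    if not o: return None
    reg=o[0]["region"].astype(np.uint8)
    n,l,st,_=cv2.connectedComponentsWithStats(reg);reg=(l==1+np.argmax(st[1:,4])).astype(np.uint8)
    hull=cv2.convexHull(np.argwhere(reg)[:,::-1].copy().astype(np.int32));m=reg.copy()
    if name=="block": cv2.fillConvexPoly(m,hull,1)
    else: m=cv2.morphologyEx(m,cv2.MORPH_CLOSE,np.ones((5,5))); cs,_=cv2.findContours(m,0,2); cv2.drawContours(m,cs,-1,1,-1)
    m4=cv2.resize(m,None,fx=4,fy=4,interpolation=0)>0
    g=lambda v:1-(lambda a:(a&m4).sum()/(a|m4).sum())(hullmask(f,M,(v[0],v[1],v[2])))
    b=minimize(g,p0,method="Nelder-Mead",options=dict(initial_simplex=np.array([p0]*4)+np.vstack([np.zeros(3),np.diag([.015,.015,.1])]),xatol=2e-4,fatol=1e-5))
    return o[0]["conf"],b.x,1-b.fun
E
python3 - <<'E'
from fit import *
t=r.grab_frame("top");s=r.grab_frame("side")
for n,M,p0 in(("heater",HE,[.557,.09,.18]),("block",BL,[.567,.042,0])):
    for f in(t,s): print(n,fit(f,n,M,p0))
st=r.read_state();print(R.from_rotvec(st["eef_rot"]).as_matrix())
E
```

```text
heater (0.56, array([0.5634, 0.0908, 0.1864]), np.float64(0.9532433347700264))
heater (0.57, array([0.5597, 0.0957, 0.1788]), np.float64(0.9378913724125935))
block (0.93, array([0.5646, 0.036 , 0.0055]), np.float64(0.9401747153513937))
block (0.62, array([0.5613, 0.0318, 0.0095]), np.float64(0.9444411467917136))
[[ 0.9435  0.3314  0.    ]
 [ 0.3314 -0.9435 -0.    ]
 [ 0.      0.     -1.    ]]
```

```bash
cat >> h.py <<'E'
H=np.array([.561,.092,.183])
def hw(x,y,z):
    "heater frame mm -> world m"
    c,s=np.cos(H[2]),np.sin(H[2]);return np.array([H[0]+(c*x-s*y)/1e3,H[1]+(s*x+c*y)/1e3,z/1e3])
def wh(X):
    c,s=np.cos(H[2]),np.sin(H[2]);d=(np.array(X)[:2]-H[:2])*1e3;return np.array([c*d[0]+s*d[1],-s*d[0]+c*d[1],X[2]*1e3])
def row(X,yaw=None):
    st=r.read_state();Rm=R.from_rotvec(st["eef_rot"]);m=Rm.as_matrix();y0=np.arctan2(m[1,0],m[0,0])
    wz=0 if yaw is None else -((yaw-y0+np.pi)%(2*np.pi)-np.pi)
    return round(wz,3),np.round(to_tool(X),1),"yaw now",round(y0,4)
E
python3 - <<'E'
from h import *
print(row(hw(-95,-52,219),H[2])); print(hw(-95,-52,64))
E
```

```text
(np.float64(0.155), array([ 4.579e+02, -4.142e+02, -3.000e-01]), 'yaw now', np.float64(0.3378))
[0.47704927 0.02358016 0.064     ]
```

```bash
python3 -m crank '0 0 0.155 458 -414 0 36;0 0 0.155 458 -414 0 36;0 0 0.155 458 -414 0 36;0 0 0.155 458 -414 0 36;0 0 0.155 458 -414 0 36;0 0 0.155 458 -414 0 36;0 0 0.155 458 -414 0 36;0 0 0.155 458 -414 0 36;0 0 0.155 458 -414 0 36;0 0 0.155 458 -414 0 36;0 0 0.155 458 -414 0 36;0 0 0.155 458 -414 0 36;0 0 0.155 458 -414 60 36;0 0 0.155 458 -414 110 36;0 0 0.155 458 -414 140 36;0 0 0.155 458 -414 155 36;0 0 0.155 458 -414 155 36'
python3 -c "
from h import *
print(wh(r.read_state()['position']),row(hw(-95,-52,64),H[2]))
save(r.grab_frame('side'),'s1.png',(200,110,440,290),3)"
```

```text
time: 3.92
position: [0.4767, 0.0224, 0.0634]
eef_rot: [-3.129, -0.284, 0.002]
ft_force: [0.6, 0.2, 0.3]
width: 0.0365
grip_force: 0.0
[-95.5263273  -53.06375124  63.38157571] (np.float64(-0.002), array([ 0.5, -1.1, -0.6]), 'yaw now', np.float64(0.181))
```

View pics/s1.png

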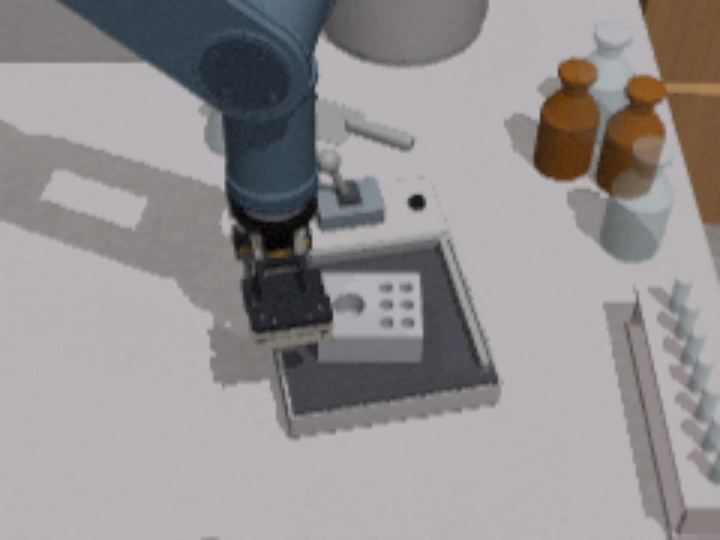

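The gripper is at the -x side of the block, with the fingers clear of the plate at about (285,350). Now I push along +x.

```bash
python3 -m crank '0 0 0 10 0 0 36;0 0 0 16 0 0 36;0 0 0 20 0 0 36;0 0 0 24 0 0 36;0 0 0 28 0 0 36;0 0 0 32 0 0 36;0 0 0 36 0 0 36;0 0 0 40 0 0 36;0 0 0 43 0 0 36;0 0 0 46 0 0 36;0 0 0 49 0 0 36;0 0 0 52 0 0 36;0 0 0 55 0 0 36;0 0 0 58 0 0 36;0 0 0 60 0 0 36;0 0 0 62 0 0 36'
python3 - <<'E'
from fit import *
s=r.read_state();print(wh(s['position']),s['ft_force'])
f=r.grab_frame('top');b=fit(f,"block",BL,[.57,.04,.1]);print(b, b and wh([*b[1][:2],.05]))
save(f,'t2.png',(200,130,360,250),5)
E
```

```text
time: 5.98
position: [0.5382, 0.0349, 0.0636]
eef_rot: [-3.128, -0.287, 0.0]
ft_force: [-1.8, -1.4, -0.5]
width: 0.036
grip_force: 1.4
[-32.8413 -52.0237  63.5924] [-1.8204 -1.3531 -0.4712]
None None
```

View pics/t2.png

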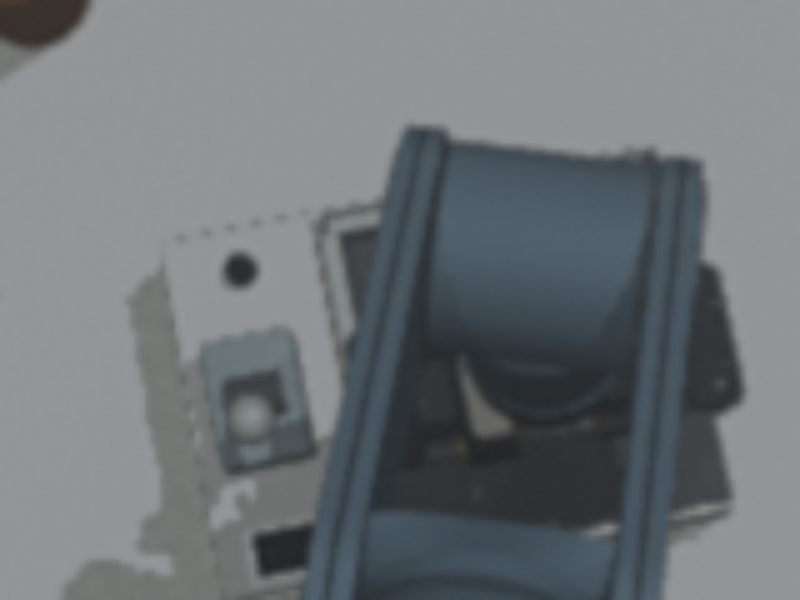

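The arm hides the block from the top camera, so I continue on force, in small steps.

```bash
python3 -m crank '0 0 0 2 0 0 36;0 0 0 4 0 0 36;0 0 0 6 0 0 36'; python3 -m crank '0 0 0 1.5 0 0 36;0 0 0 3 0 0 36;0 0 0 3 0 0 36';python3 -m crank '0 0 0 1 0 0 36;0 0 0 2 0 0 36;0 0 0 2 0 0 36'
python3 - <<'E'
from fit import *
s=r.read_state();print(wh(s['position']),s['ft_force'],s['torque'])
f=r.grab_frame('side');b=fit(f,"block",BL,[.6,.04,.18]);print(b, b and wh([*b[1][:2],.05]))
E
```

```text
time: 6.45
position: [0.5442, 0.0358, 0.0637]
eef_rot: [3.128, 0.287, -0.0]
ft_force: [-3.7, -0.6, -1.0]
width: 0.0358
grip_force: 1.5
time: 6.82
position: [0.5474, 0.0364, 0.0637]
eef_rot: [3.128, 0.287, 0.001]
ft_force: [-2.1, -0.6, -2.0]
width: 0.036
grip_force: 0.9
time: 7.2
position: [0.548, 0.0366, 0.0637]
eef_rot: [3.128, 0.287, -0.003]
ft_force: [-6.4, -2.2, 2.8]
width: 0.036
grip_force: 3.2
[-22.8953 -52.1495  63.6868] [-6.3651 -2.2158  2.8465] [-0.2662  0.9671 -0.0538]
(0.74, array([0.6056, 0.0495, 0.212 ]), np.float64(0.7837335038660543)) [ 36.1584 -49.9079  50.    ]
```

```bash
python3 -m crank '0 0 0 1 0 0 36;0 0 0 2 0 0 36;0 0 0 2 0 0 36;0 0 0 2 0 0 36'
python3 -c "
from h import *
s=r.read_state();print(wh(s['position']),s['ft_force'],row(s['position'],H[2]))
save(r.grab_frame('side'),'s3.png',(260,140,400,260),5)"
```

```text
time: 7.8
position: [0.548, 0.0366, 0.0637]
eef_rot: [3.128, 0.287, -0.009]
ft_force: [-12.7, -4.6, 7.9]
width: 0.036
grip_force: 6.3
[-22.91227893 -52.14533134  63.69408275] [-12.71226901  -4.59631376   7.92804146] (np.float64(0.0), array([0., 0., 0.]), 'yaw now', np.float64(0.1833))
```

View pics/s3.png

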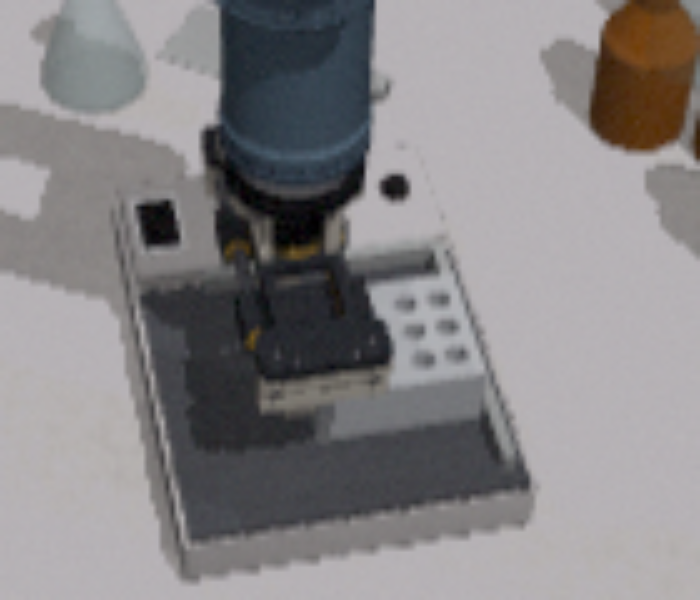

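The block is flush on the rear stop, with the row of narrow wells parallel to the bar. Next I go round to its -y face.

```bash
python3 -m crank '0 0 0 -15 0 0 36;0 0 0 -30 0 0 36;0 0 -0.15 -30 0 -60 50;0 0 -0.33 -30 0 -110 50;0 0 -0.5 10 40 -110 50;0 0 -0.68 58 76 -110 50;0 0 -0.86 58 78 -110 50;0 0 -1.04 58 78 -110 50;0 0 -1.22 58 78 -110 50;0 0 -1.4 58 78 -100 50;0 0 -1.571 58 78 -60 50;0 0 -1.571 58 78 -20 50;0 0 -1.571 58 78 0 50;0 0 -1.571 58 78 0 50'
python3 - <<'E'
from fit import *
s=r.read_state();print(wh(s['position']),s['ft_force'],s['joint_positions'],row(hw(35,-128,63.5),H[2]+np.pi/2))
f=r.grab_frame('top');b=fit(f,"block",BL,[.6,.04,.18]);print(b, b and wh([*b[1][:2],.05]))
E
```

```text
time: 9.6
position: [0.6207, -0.0288, 0.062]
eef_rot: [-2.007, -2.413, 0.002]
ft_force: [0.9, 0.1, 0.7]
width: 0.0501
grip_force: 0.0
[  36.6814 -129.6538   61.9833] [0.8519 0.1064 0.7345] [-0.2258  0.5228  1.5448  0.0002  1.0773 -0.4087] (np.float64(-0.0), array([ 1.7, -1.7, -1.5]), 'yaw now', np.float64(1.7536))
(0.9, array([0.6357, 0.0826, 0.0354]), np.float64(0.18391769892924625)) [ 71.7199 -22.8335  50.    ]
```

```bash
python3 -m crank '0 0 0 10 -2 -1 50;0 0 0 20 -2 -1 50;0 0 0 26 -2 -1 50;0 0 0 30 -2 -1 50;0 0 0 34 -2 -1 50;0 0 0 38 -2 -1 50;0 0 0 42 -2 -1 50;0 0 0 46 -2 -1 50;0 0 0 50 -2 -1 50;0 0 0 54 -2 -1 50;0 0 0 58 -2 -1 50;0 0 0 62 -2 -1 50;0 0 0 66 -2 -1 50;0 0 0 69 -2 -1 50;0 0 0 72 -2 -1 50;0 0 0 75 -2 -1 50;0 0 0 77 -2 -1 50;0 0 0 79 -2 -1 50'
python3 -m crank '0 0 0 1.5 0 0 50;0 0 0 3 0 0 50;0 0 0 3 0 0 50'
python3 -m crank '0 0 0 1 0 0 50;0 0 0 2 0 0 50;0 0 0 2 0 0 50'
python3 -c "
from h import *
s=r.read_state();print(wh(s['position']),s['ft_force'],row(s['position'],H[2]))"
```

```text
time: 11.95
position: [0.6058, 0.0482, 0.0648]
eef_rot: [2.009, 2.415, -0.0]
ft_force: [-1.7, -4.8, 2.9]
width: 0.0501
grip_force: 2.6
time: 12.32
position: [0.6055, 0.0506, 0.0648]
eef_rot: [2.008, 2.415, -0.001]
ft_force: [0.1, -7.5, 0.8]
width: 0.0498
grip_force: 3.5
time: 12.7
position: [0.6055, 0.0507, 0.0649]
eef_rot: [2.006, 2.413, -0.004]
ft_force: [1.0, -13.5, 1.1]
width: 0.0503
grip_force: 6.4
[ 36.25497718 -48.73573535  64.90774619] [  1.02602467 -13.50680895   1.09671218] (np.float64(1.572), array([0., 0., 0.]), 'yaw now', np.float64(1.7548))
```

```bash
sed -i 's/^H=.*/H=np.array([.5612,.0888,.183])/' h.py; cat >> fit.py <<'E'
VI=[(rr*np.cos(a),rr*np.sin(a),z) for rr,z in((.0125,0),(.0125,.065),(.011,.068),(.011,.084)) for a in np.arange(0,6.28,.4)]
def fitv(f,p0,dz=0):
    o=r.outline_of("vial",f);M=[(x,y,z+dz) for x,y,z in VI]
    for e in o[:2]:
        m4=cv2.resize(e["region"].astype(np.uint8),None,fx=4,fy=4,interpolation=0)>0
        g=lambda v:1-(lambda a:(a&m4).sum()/(a|m4).sum())(hullmask(f,M,(v[0],v[1],0)))
        b=minimize(g,p0,method="Nelder-Mead",options=dict(initial_simplex=np.array([p0,[p0[0]+.01,p0[1]],[p0[0],p0[1]+.01]]),xatol=1e-4,fatol=1e-5))
        print(e["conf"],b.x,1-b.fun)
E
python3 - <<'E'
from fit import *
for n in("top","side"):fitv(r.grab_frame(n),[.425,-.224])
print(wh(r.read_state()["position"]))
print(row([.427,-.222,.205],H[2]+np.pi/2))
E
```

```text
0.59 [ 0.4225 -0.2229] 0.8761061946902655
0.52 [ 0.4222 -0.2259] 0.8482451804251112
[ 36.6564 -45.5536  64.8874]
(np.float64(0.001), array([-236. , -225.3, -139.2]), 'yaw now', np.float64(1.7546))
```

```bash
python3 -m crank '0 0 0 -15 0 0 50;0 0 0 -40 0 0 50;0 0 0 -60 0 -60 50;0 0 0 -90 -30 -110 50;0 0 0 -150 -90 -140 50;0 0 0 -200 -150 -140 50;0 0 0 -238 -230 -140 50;0 0 0 -238 -230 -140 50;0 0 0 -238 -230 -140 50;0 0 0 -238 -230 -140 50'
python3 - <<'E'
from fit import *
s=r.read_state();print(row([.423,-.2245,.205],H[2]+np.pi/2),s["ft_force"])
for n in("top","side"):
    f=r.grab_frame(n)
    b=fit(f,"block",BL,[.597,.098,.18]);print(b, b and wh([*b[1][:2],.05])); b=fit(f,"heater",HE,[.561,.089,.18]);print(b)
    im=f["pixels"][:,:,::-1]; x0,y0=(240,150) if n=="top" else (270,160)
    g=cv2.resize(np.ascontiguousarray(im[y0:y0+90,x0:x0+90]),None,fx=4.4,fy=4.4,interpolation=cv2.INTER_CUBIC)
    out=g if n=="top" else np.hstack([out,g])
cv2.imwrite("pics/b4.png",out)
E
```

```text
time: 14.15
position: [0.4224, -0.2224, 0.2047]
eef_rot: [2.011, 2.413, 0.003]
ft_force: [0.7, -0.0, -0.6]
width: 0.0503
grip_force: 0.0
(np.float64(-0.002), array([-2.1,  0.2, -0.3]), 'yaw now', np.float64(1.7521)) [ 0.6521 -0.0135 -0.6146]
(0.91, array([0.5979, 0.0994, 0.1871]), np.float64(0.9621733846465464)) [38.0083  3.7613 50.    ]
(0.93, array([0.5623, 0.0903, 0.1814]), np.float64(0.8033558183946282))
(0.78, array([0.5953, 0.0994, 0.1928]), np.float64(0.9447834229444814)) [35.4933  4.1604 50.    ]
(0.92, array([0.5589, 0.0939, 0.1858]), np.float64(0.7040794417606012))
```

View pics/b4.png

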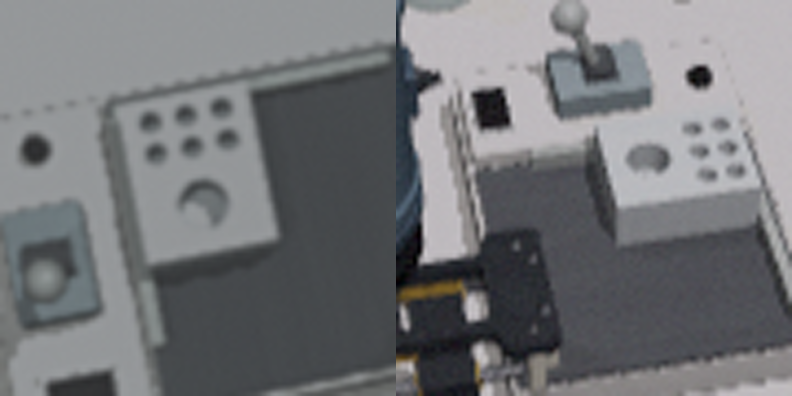

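The block touches the side stop and looks tight to the rear bar, with yaw within noise of the heater's. Now the vial: a low close to centre it, then a 90° turn and the grasp.

```bash
python3 -m crank '0 0 0 -2 0 50 50;0 0 0 -2 0 100 50;0 0 0 -2 0 140 50;0 0 0 -2 0 170 50;0 0 0 -2 0 190 50;0 0 0 -2 0 197 50;0 0 0 -2 0 197 45;0 0 0 -2 0 197 40;0 0 0 -2 0 197 36;0 0 0 -2 0 197 33;0 0 0 -2 0 197 30;0 0 0 -2 0 197 28;0 0 0 -2 0 197 26;0 0 0 -2 0 197 24;0 0 0 -2 0 197 24'
python3 -c "
from h import *
s=r.read_state();print(row([.423,-.2245,.008],H[2]+np.pi),s['joint_positions'])"
```

```text
time: 16.32
position: [0.4226, -0.2247, 0.0077]
eef_rot: [2.009, 2.415, 0.0]
ft_force: [0.6, 0.3, 0.8]
width: 0.0252
grip_force: 16.1
(np.float64(-1.571), array([ 0.2,  0.5, -0.3]), 'yaw now', np.float64(1.7538)) [-7.22442035e-01  3.90916583e-01  1.95566100e+00  8.81393713e-05
  7.94717506e-01 -9.05507066e-01]
```

```bash
python3 -m crank '0 0 0 0 0 0 48;0 0 0 0 0 0 48;0 0 0 0 0 0 48;0 0 0.18 0 0 0 48;0 0 0.36 0 0 0 48;0 0 0.54 0 0 0 48;0 0 0.72 0 0 0 48;0 0 0.9 0 0 0 48;0 0 1.08 0 0 0 48;0 0 1.26 0 0 0 48;0 0 1.44 0 0 0 48;0 0 1.571 0 0 0 48;0 0 1.571 0 0 0 42;0 0 1.571 0 0 0 37;0 0 1.571 0 0 0 33;0 0 1.571 0 0 0 30;0 0 1.571 0 0 0 28;0 0 1.571 0 0 0 26;0 0 1.571 0 0 0 24;0 0 1.571 0 0 0 24'
python3 -m crank '0 0 0 0 0 0 38;0 0 0 0 0 0 38;0 0 0 0 0 0 38;0 0 0 0 0 -15 38;0 0 0 0 0 -27 38;0 0 0 0 0 -27 38;0 0 0 0 0 -27 32;0 0 0 0 0 -27 27;0 0 0 0 0 -27 22;0 0 0 0 0 -27 22;0 0 0 0 0 -27 22'
python3 -c "
from h import *
s=r.read_state();print(row([.5755,.0935,.20],H[2]),s['joint_positions'])"
```

```text
time: 18.82
position: [0.4225, -0.2247, 0.0077]
eef_rot: [3.128, 0.287, 0.0]
ft_force: [-0.8, -0.5, 0.3]
width: 0.0248
grip_force: 16.1
time: 20.2
position: [0.4223, -0.2246, 0.0344]
eef_rot: [-3.128, -0.287, 0.001]
ft_force: [0.0, -0.8, -0.5]
width: 0.0245
grip_force: 30.0
(np.float64(-0.0), array([ 208.4, -285. , -165.5]), 'yaw now', np.float64(0.1828)) [-7.22503624e-01  3.46460827e-01  1.93353246e+00  9.34017717e-06
  8.62070530e-01  6.65533150e-01]
```

```bash
python3 -m crank '0 0 0 0 0 -20 22;0 0 0 0 0 -60 22;0 0 0 0 0 -110 22;0 0 0 30 -40 -120 22;0 0 0 65 -88 -120 22;0 0 0 100 -135 -120 22;0 0 0 135 -183 -120 22;0 0 0 165 -225 -120 22;0 0 0 190 -260 -115 22;0 0 0 202 -276 -111 22;0 0 0 208 -285 -111 22;0 0 0 208 -285 -111 22;0 0 0 208 -285 -111 22;0 0 0 208 -285 -111 22'
python3 - <<'E'
from fit import *
s=r.read_state();print(row([.5755,.0935,.145],H[2]),s["ft_force"],s["width"])
for n in("top","side"):
    f=r.grab_frame(n)
    fitv(f,list(s["position"][:2]),s["position"][2]-.0344)
    print([ (e["conf"],atz(f,e["pixel"],.062)) for e in r.mark_of("well_floor",f)[:1]], fit(f,"block",BL,[.597,.098,.18]))
save(f,"s5.png",(270,140,370,240),6)
E
```

```text
time: 21.95
position: [0.5751, 0.0923, 0.1459]
eef_rot: [3.128, 0.284, 0.0]
ft_force: [-0.1, -0.3, -0.5]
width: 0.0243
grip_force: 30.0
(np.float64(-0.002), array([ 0.6, -1.1,  0.9]), 'yaw now', np.float64(0.1814)) [-0.142  -0.3334 -0.4707] 0.024289729513186444
[(0.66, array([0.5723, 0.0937, 0.062 ]))] (0.82, array([0.5934, 0.1032, 0.1269]), np.float64(0.20418793624335874))
0.48 [0.573  0.0939] 0.17531718569780852
0.43 [0.5751 0.0923] 0.0
[(0.75, array([0.5764, 0.1022, 0.062 ]))] (0.57, array([0.5963, 0.097 , 0.1397]), np.float64(0.943686115167291))
```

View pics/s5.png

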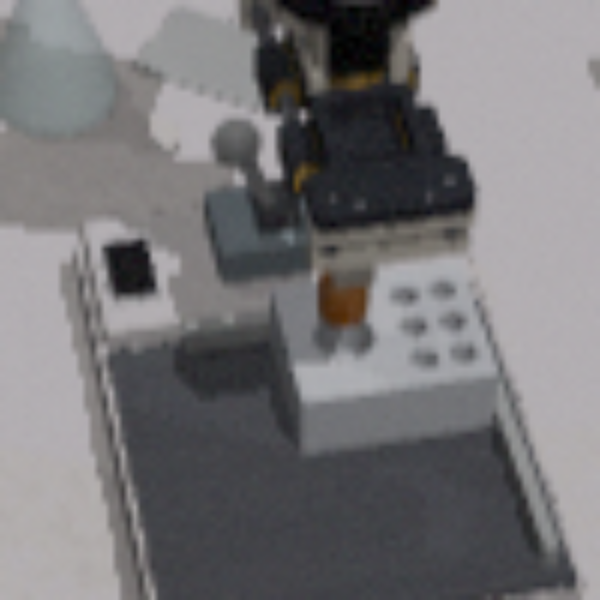

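The vial hangs above the wide well, at about (343,325) in the crop against a well centre near (347,338). I lower it slowly and watch the force.

```bash
python3 -m crank '0 0 0 0.6 -1.1 6 22;0 0 0 0.6 -1.1 12 22;0 0 0 0.6 -1.1 17 22;0 0 0 0.6 -1.1 19 22;0 0 0 0.6 -1.1 21 22;0 0 0 0.6 -1.1 22 22;0 0 0 0.6 -1.1 23 22'; python3 -m crank '0 0 0 0 0 1 22;0 0 0 0 0 2 22;0 0 0 0 0 3 22;0 0 0 0 0 3 22'
```

```text
time: 23.22
position: [0.5757, 0.0946, 0.1227]
eef_rot: [3.128, 0.287, 0.0]
ft_force: [0.2, -0.4, -1.4]
width: 0.0243
grip_force: 30.0
time: 23.72
position: [0.5755, 0.0946, 0.1196]
eef_rot: [-3.128, -0.287, 0.0]
ft_force: [-0.6, 0.4, -1.4]
width: 0.0246
grip_force: 30.0
```

```bash
python3 -m crank '0 0 0 0 0.8 2 22;0 0 0 0 0.8 5 22;0 0 0 0 0.8 8 22;0 0 0 0 0.8 11 22;0 0 0 0 0.8 14 22;0 0 0 0 0.8 17 22;0 0 0 0 0.8 19 22;0 0 0 0 0.8 20 22;0 0 0 0 0.8 20 22'
```

```text
time: 24.85
position: [0.5757, 0.0938, 0.0996]
eef_rot: [-3.128, -0.287, 0.0]
ft_force: [-0.2, 0.1, -0.6]
width: 0.0244
grip_force: 30.0
```

```bash
python3 -m crank '0 0 0 0 0 1 22;0 0 0 0 0 2 22;0 0 0 0 0 2.5 22;0 0 0 0 0 2.5 22';python3 -m crank '0 0 0 0 0 0.5 22;0 0 0 0 0 1 22;0 0 0 0 0 1 22'
```

```text
time: 25.35
position: [0.5757, 0.0938, 0.0971]
eef_rot: [-3.128, -0.287, 0.0]
ft_force: [-0.1, -0.9, -0.4]
width: 0.0237
grip_force: 30.0
time: 25.72
position: [0.5758, 0.0938, 0.0963]
eef_rot: [3.128, 0.287, 0.0]
ft_force: [-0.9, 1.0, 1.2]
width: 0.0247
grip_force: 30.0
```

```bash
python3 -m crank '0 0 0 0 0 0.5 22;0 0 0 0 0 1 22;0 0 0 0 0 1 22'
```

```text
time: 26.1
position: [0.5759, 0.0938, 0.0963]
eef_rot: [3.128, 0.287, 0.002]
ft_force: [-1.8, -0.1, 6.9]
width: 0.0239
grip_force: 30.0
```

It stands on the floor: Fz 6.9 N at TCP z 0.0963, where 0.0964 was expected. I release and rise.

```bash
python3 -m crank '0 0 0 0 0 -0.7 22;0 0 0 0 0 -0.7 26;0 0 0 0 0 -0.7 30;0 0 0 0 0 -0.7 36;0 0 0 0 0 -0.7 40;0 0 0 0 0 -0.7 40;0 0 0 0 0 -20 40;0 0 0 0 0 -60 40;0 0 0 0 0 -110 40;0 0 0 -50 0 -150 40;0 0 0 -112 0 -150 20;0 0 0 -175 0 -150 0;0 0 0 -175 0 -150 0;0 0 0 -175 0 -150 0'
python3 - <<'E'
from fit import *
s=r.read_state();print(wh(s["position"]),s["ft_force"])
for n in("top","side"):
    f=r.grab_frame(n)
    fitv(f,[.5757,.0938],.062)
    b=fit(f,"block",BL,[.597,.098,.18]);print("block",b)
    print("piv",[(e["conf"],wh(atz(f,e["pixel"],.082))) for e in r.mark_of("switch_pivot",f)[:1]],"tip",[(e["conf"],wh(atz(f,e["pixel"],.135))) for e in r.mark_of("switch_tip",f)[:1]])
    im=f["pixels"][:,:,::-1]; x0,y0=(230,140) if n=="top" else (270,140)
    g=cv2.resize(np.ascontiguousarray(im[y0:y0+100,x0:x0+100]),None,fx=4,fy=4,interpolation=cv2.INTER_CUBIC)
    out=g if n=="top" else np.hstack([out,g])
cv2.imwrite("pics/b6.png",out)
E
```

```text
time: 27.85
position: [0.4044, 0.0619, 0.2459]
eef_rot: [3.128, 0.286, 0.004]
ft_force: [1.0, -0.8, -0.1]
width: 0.0047
grip_force: 0.0
[-159.1001    2.0959  245.872 ] [ 0.9754 -0.7509 -0.0899]
0.54 [0.5779 0.0943] 0.8595890410958904
block (0.97, array([0.5988, 0.0987, 0.1889]), np.float64(0.9154538490999617))
piv [(0.55, array([  1.5071, 103.9582,  82.    ]))] tip []
block (0.66, array([0.5948, 0.098 , 0.1876]), np.float64(0.9594693727839589))
piv [(0.92, array([ -2.9595, 107.3539,  82.    ]))] tip [(0.48, array([-23.8559, 101.4721, 135.    ]))]
```

View pics/b6.png

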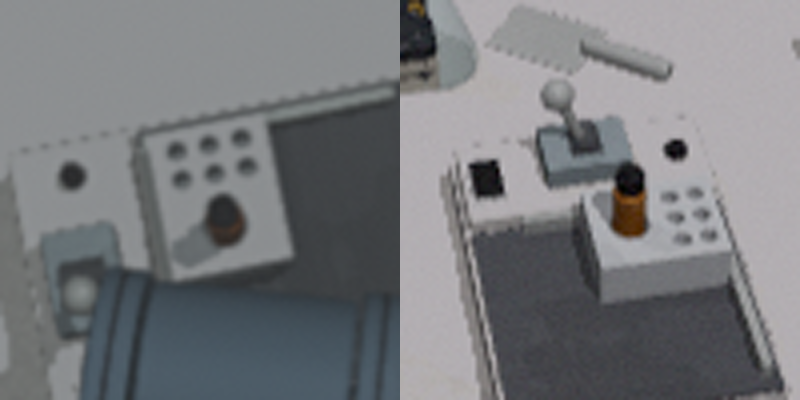

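The vial stands upright in the well and the block has not moved. Before the toggle, I make a gentle confirming push in +x, with the fingers high enough to keep the gripper body above the vial.

```bash
python3 -m crank '0 0 0 40 14 40 36;0 0 0 70 14 80 36;0 0 0 99 14 130 36;0 0 0 99 14 171 36;0 0 0 99 14 171 36;0 0 0 110 14 171 36;0 0 0 120 14 171 36;0 0 0 128 14 171 36;0 0 0 132 14 171 36;0 0 0 134 14 171 36;0 0 0 134 14 171 36'
python3 -c "
from h import *
s=r.read_state();print(wh(s['position']),row(hw(-22.5,-12,75),H[2]))"
```

```text
time: 29.72
position: [0.5378, 0.0726, 0.0741]
eef_rot: [-3.128, -0.287, 0.0]
ft_force: [-0.2, 0.7, -1.2]
width: 0.036
grip_force: 0.0
[-25.96397745 -11.66105895  74.12856425] (np.float64(-0.0), array([ 3.5,  0.3, -0.9]), 'yaw now', np.float64(0.1829))
```

```bash
python3 -m crank '0 0 0 1 0 0 36;0 0 0 2 0 0 36;0 0 0 2 0 0 36'; python3 -m crank '0 0 0 1 0 0 36;0 0 0 2 0 0 36;0 0 0 2 0 0 36';python3 -m crank '0 0 0 1 0 0 36;0 0 0 1.5 0 0 36;0 0 0 1.5 0 0 36'
python3 -c "
from h import *
s=r.read_state();print(wh(s['position']),row(hw(-22.5,-12,75),H[2]))"
```

```text
time: 30.1
position: [0.5399, 0.0729, 0.0741]
eef_rot: [3.128, 0.287, -0.0]
ft_force: [-0.7, 0.1, 0.2]
width: 0.0361
grip_force: 0.0
time: 30.48
position: [0.5411, 0.0732, 0.074]
eef_rot: [3.128, 0.287, -0.003]
ft_force: [-3.9, -1.2, 1.5]
width: 0.0358
grip_force: 1.7
time: 30.85
position: [0.5411, 0.0733, 0.0739]
eef_rot: [3.128, 0.288, -0.007]
ft_force: [-8.3, -2.4, 4.7]
width: 0.0357
grip_force: 4.0
[-22.54383912 -11.60177985  73.91365543] (np.float64(0.0), array([ 0. ,  0.4, -1.1]), 'yaw now', np.float64(0.1834))
```

Contact came at x = -22.5, the same place as before, so it is still flush. Now the toggle.

```bash
python3 -m crank '0 0 0 -20 0 0 36;0 0 0 -48 0 0 36;0 0 0 -48 0 -60 20;0 0 0 -48 0 -120 0;0 0 0 -48 -50 -151 0;0 0 0 -48 -113 -151 0;0 0 0 -48 -113 -151 0;0 0 0 -48 -113 -151 0;0 0 0 -48 -113 -100 0;0 0 0 -48 -113 -55 0;0 0 0 -48 -113 -55 0'
python3 -c "
from h import *
s=r.read_state();print(wh(s['position']),s['width'])"
```

```text
time: 32.22
position: [0.4733, 0.174, 0.126]
eef_rot: [3.128, 0.283, -0.013]
ft_force: [0.3, 0.2, 0.7]
width: 0.0002
grip_force: 0.0
[-70.96942563  99.81658595 125.97845062] 0.0002202195108541969
```

```bash
python3 -m crank '0 0 0 8 0 0 0;0 0 0 14 0 0 0;0 0 0 19 0 0 0;0 0 0 24 0 0 0;0 0 0 29 0 0 0;0 0 0 34 0 0 0;0 0 0 39 0 0 0;0 0 0 44 0 0 0;0 0 0 49 0 0 0;0 0 0 54 0 0 0;0 0 0 59 0 0 0;0 0 0 64 0 0 0;0 0 0 68 0 0 0;0 0 0 71 0 0 0;0 0 0 74 0 0 0;0 0 0 75 0 0 0;0 0 0 75 0 0 0'
python3 -m crank '0 0 0 1.5 0 0 0;0 0 0 3 0 0 0;0 0 0 3 0 0 0'
python3 -c "
from h import *
s=r.read_state();print(wh(s['position']),s['width'])"
```

```text
time: 34.35
position: [0.5495, 0.1896, 0.1292]
eef_rot: [-3.128, -0.287, -0.0]
ft_force: [-1.5, -0.2, -1.6]
width: 0.0006
grip_force: 0.4
time: 34.72
position: [0.5511, 0.19, 0.129]
eef_rot: [3.128, 0.287, -0.004]
ft_force: [-5.3, -1.3, 0.8]
width: 0.0009
grip_force: 2.6
[  8.43973603 101.31055011 129.03269268] 0.000902151693798139
```

```bash
python3 -m crank '0 0 0 1.5 0 0 0;0 0 0 1.5 0 0 0'; python3 -m crank '0 0 0 -20 0 0 0;0 0 0 -60 0 0 0;0 0 0 -80 0 -50 0;0 0 0 -100 0 -110 0;0 0 0 -140 40 -110 0;0 0 0 -160 100 -110 0;0 0 0 -160 150 -110 0;0 0 0 -160 200 -110 0;0 0 0 -160 250 -110 0;0 0 0 -160 300 -110 0;0 0 0 -160 300 -110 0;0 0 0 -160 300 -110 0;0 0 0 -160 300 -110 0'
python3 - <<'E'
from fit import *
print(wh(r.read_state()["position"]))
t=r.grab_frame("top");s=r.grab_frame("side")
im=np.hstack([cv2.resize(np.ascontiguousarray(f["pixels"][:,:,::-1][y:y+200,x:x+130]),None,fx=3,fy=3,interpolation=cv2.INTER_CUBIC) for f,x,y in((t,200,110),(s,250,130))])
cv2.imwrite("pics/b7.png",im)
for f in(t,s):
    fitv(f,[.5757,.0938],.062);print("block",fit(f,"block",BL,[.597,.098,.18]))
    for k in("slim_vial","jar","beaker","flask","spatula"): print(k,[np.round(e["pixel"]) for e in r.mark_of(k,f)[:1]],end=" ")
E
```

```text
time: 34.98
position: [0.5512, 0.19, 0.1289]
eef_rot: [3.128, 0.287, -0.009]
ft_force: [-9.4, -2.2, 4.9]
width: 0.0004
grip_force: 4.5
time: 36.6
position: [0.4509, -0.1325, 0.2394]
eef_rot: [-3.128, -0.289, -0.001]
ft_force: [0.1, -0.2, 0.1]
width: 0.0003
grip_force: 0.0
[-148.6755 -197.51    239.3713]
block (0.94, array([0.5983, 0.0993, 0.2035]), np.float64(0.9614583862286091))
slim_vial [array([443., 235.])] jar [array([411., 154.])] beaker [array([413., 152.])] flask [] spatula [array([184., 212.])] 0.47 [0.5748 0.1074] 0.7450450450450451
block (0.74, array([0.597, 0.098, 0.18 ]), np.float64(0.0))
slim_vial [array([290., 353.])] jar [array([330., 326.])] beaker [array([384., 324.])] flask [] spatula [array([315., 157.])]
```

View pics/b7.png

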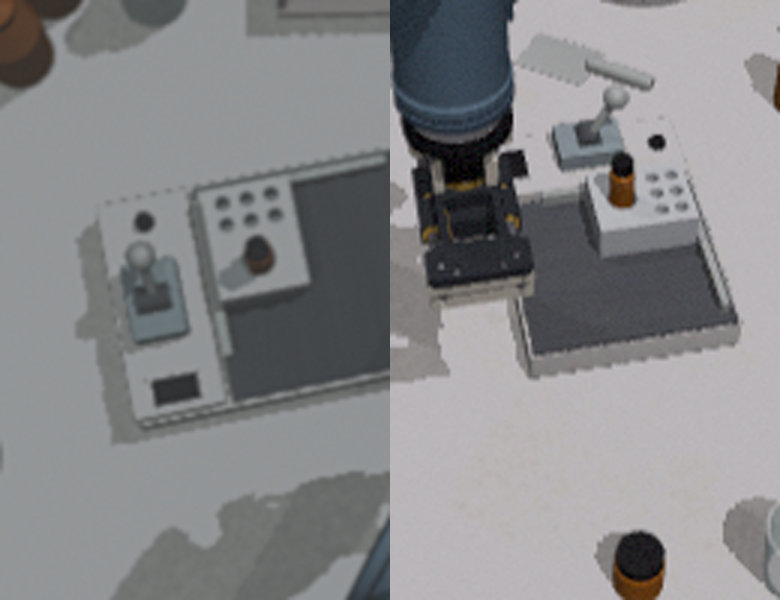

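The toggle now leans fully to +x, the vial is upright in the well, and the block is tight in the corner. I hand in.

```bash
python3 -c "
from workcell import r
print(r.close_job())"
```

```text
the job is handed in; nothing more can be done
None
```

I handed the job in at about 37 s: the block is flush on both stops by contact force and camera, the vial stands on the floor of the wide well, the toggle was then pushed to its on end stop, and I saw no sign that the other glassware or the spatula moved (the networks did not find the flask in the last pictures).

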